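# Bleed the washer's filter: lid half turned and held

## Task

Three look-alike lids lie on the counter beside the open two-chamber filter housing. First drop the lid that fits the small chamber fully home in its neck, lugs through the slots, and let go of it; then drop the lid that fits the big chamber fully home and turn it clockwise (seen from above) halfway to its lock, grip bar pointing at the single fins on the collar, so that air can bleed out, without reaching the lock click. It springs back if let go, so finish while still gripping the big chamber's lid and holding it there, and leave the spare lid and all other things where they are.

Things in the scene. Friction and masses are not known exactly. Their poses are not given: they have to be found in the camera images.
- housing: white filter housing fixed to the counter on a 110 x 230 x 8 mm foot plate: two upright round chambers, open at the top, rims 130 mm high. Origin: underside of the big chamber, on its axis, z up; the small chamber's axis is 125 mm to -y. Both necks have slots at their +x and -x. With its bar along x a fitting lid drops in until its disc lies on the rim, its origin then 114 mm above this one
- big_neck (a point): centre of the big chamber's mouth (chamber 106 mm across), level with the rim. Grey flange 8 mm thick, flush with the rim, opening 68 mm wide, two slots 16 mm wide reaching 46 mm from the axis. Takes the 96 mm lid, which then turns only clockwise, with 2 mm up and down play, against a return spring: 0.05 N m at first, 0.09 N m halfway
- small_neck (a point): centre of the small chamber's mouth (chamber 86 mm across), level with the rim. Same kind of flange, 8 mm thick, opening 54 mm wide, two slots 16 mm wide reaching 37 mm from the axis. Takes the 76 mm lid, which just rests in it, without a spring
- halfway_fin (a point): top of one single fin on the big chamber's collar, 57 mm from the axis, 45 degrees clockwise (seen from above) from the +x slot; the other is opposite. Fins are 5 mm thick and stand 10 mm out from the wall, 24 mm high, tops level with the rim. They mark halfway
- lock_fins (a point): between twin fins on the big chamber's collar, 90 degrees clockwise from the +x slot (another pair opposite): they mark the lock. A sprung catch is felt from about 61 degrees of turn and clicks over at 70
- lid_96: grey lid: skirt 62 mm wide, 16 high, two opposite lugs at its foot (10 wide, 6 high, 80 mm over their tips); disc 96 mm wide at 16 to 22 mm; grip bar 60 long, 14 thick at 22 to 50 mm. Origin: centre of underside, z up, x along bar and lugs (half turn looks the same). 0.08 to 0.15 kg. Fits the big chamber
- lid_76: grey lid: skirt 48 mm wide, 16 high, two opposite lugs at its foot (10 wide, 6 high, 62 mm over their tips); disc 76 mm wide at 16 to 22 mm; grip bar 60 long, 14 thick at 22 to 50 mm. Origin: centre of underside, z up, x along bar and lugs (half turn looks the same). 0.08 to 0.15 kg. Fits the small chamber
- lid_118: grey lid: skirt 84 mm wide, 16 high, two opposite lugs at its foot (10 wide, 6 high, 102 mm over their tips); disc 118 mm wide at 16 to 22 mm; grip bar 60 long, 14 thick at 22 to 50 mm. Origin: centre of underside, z up, x along bar and lugs (half turn looks the same). 0.08 to 0.15 kg. Spare: leave it
- tub: closed teal detergent tub, 162 mm across, 131 mm high, origin at the centre of its underside; leave it
- scoop: purple plastic scoop, a 60 mm wide, 35 mm high cup at +x with a flat handle to -x, 142 mm long overall, origin at its underside; leave it
- dish: white ceramic soap dish with a bar of soap, 90 x 130 x 30 mm, on a 4 mm rubber mat, origin at the centre of its underside; leave it
- softener: white bottle, 70 mm across, 200 mm high, origin at the centre of its underside; leave it
- brush: hand brush lying on the counter, handle to its -x; leave it
- clip: wooden clothes clip, 72 x 12 x 14 mm, lying flat, origin at the centre of its underside; leave it
Mind the look-alikes: they are no part of the job. What is shaped like the lid_76 but red is not meant. What is shaped like the lid_96 but purple or red is not meant.

How it is judged:
On the way, in this order (a step that is already met when the one before it is completed fails the run):
1. the 76 mm lid is fully home in the small neck and let go (horizontal distance between lid_76 and small_neck below 0.006 m and z of lid_76 in the frame of housing between 0.111 and 0.119 m and angle between lid_76's own z axis and vertical below 0.1 rad and contact force between the fingers and lid_76 below 0.3 N), for 0.2 s.
2. the 96 mm lid is fully home in the big neck, lugs through the slots, not yet turned (horizontal distance between lid_96 and housing below 0.006 m and z of lid_96 in the frame of housing below 0.119 m and angle between the x axis of lid_96 and the x axis of housing, either way round below 0.25 rad), for 0.1 s.
At the end, for the whole second after the job is handed in: 76 mm lid in the small neck, untouched; 96 mm lid in the big neck, turned 45 degrees (give or take 12) from the slots, at rest, gripped (over 1.5 N). Both: axis within 6 mm, at most 5 mm above fully home, upright within 0.1 rad. All other things within 30 mm of their start (all of step 1 and horizontal distance between lid_96 and housing below 0.006 m and z of lid_96 in the frame of housing between 0.111 and 0.119 m and angle between lid_96's own z axis and vertical below 0.1 rad and angle between the x axis of lid_96 and the x axis of housing, either way round between 0.575 and 0.995 rad and contact force between the fingers and lid_96 above 1.5 N and angular speed of lid_96 below 0.2 rad/s and distance of each of lid_118, tub, scoop, dish, softener, brush, clip from where it was at the start of the episode below 0.03 m); the arm keeps its last pose, push and grip.
It fails at once if the lid in the neck is turned past the lock click (over 69 degrees) (horizontal distance between lid_96 and housing below 0.006 m and z of lid_96 in the frame of housing below 0.119 m and angle between the x axis of lid_96 and the x axis of housing, either way round above 1.205 rad).
It fails at once if another lid or a bystander is pushed more than 30 mm (distance of any of lid_118, tub, scoop, dish, softener, brush, clip from where it was at the start of the episode above 0.03 m).
It also fails if it takes over 64 s, if anything falls off the work surface, if the arm or the gripper's body presses on something with over 40 N, if the wrist force passes 120 N, or if a joint passes its speed limit or range.

## Robot

A 6-joint arm with a two-finger parallel gripper is mounted at the origin on the work surface. World frame = base frame: x ahead of the robot, y to its left, z up, the work surface at z = 0. Lengths are in m, angles in rad, forces in N, time in s.
With the tool pointing down it reaches from about 0.275 to 0.975 m from the base axis. Payload 8.4 kg.
Tool frame: the origin (TCP) lies at the very end of the fingers, on their centre line; the grasp point (between the pads) lies 19 mm behind it (bot.pinch_z is the distance from the TCP to the grasp point, in m); x points along the fingers, y is the direction in which the jaws open and shut, and the axes are right-handed (so a half turn about x gives the same grasp; the last joint's range is limited). The gripper opens to 92 mm and grips with 3 to 60 N. Pads are 20 mm wide; open, the fingers measure 128 mm over their backs; the gripper's body (75 mm by 189 mm) begins 69 mm behind the grasp point.
Start: joints at [-1.165, 0.353, 1.633, -0, 1.155, -0.002], TCP at [0.248, -0.574, 0.215] pointing down, gripper open.
Joint ranges: [-2.63, 2.63], [-0.92, 2.1], [0.06, 2.66], [-1.3, 4.44], [0, 2.69], [-3.02, 3.02]. Speed limits (rad/s): [2.22, 2.22, 2.79, 3.14, 3.14, 3.14].

## Interface

Orientations are given as a unit quaternion [x, y, z, w].
In Python, from bench import bot, get_image gives the robot as it stands.
- The arm moves only by the tool apply_moves, never from a script. Its argument "commands" is a list that holds one entry, the list of rows, each a list of 7 numbers: the turn, a rotation vector about the tool's x, y, z in degrees, then the shift along the tool's x, y, z in cm, then the finger opening in cm, from 0 to 9.19. In form: [[[rx, ry, rz, x, y, z, claw], ...]]. A call has 1 to 10 rows; each row shifts and turns the pose as measured when the row begins, along the tool's axes as they then stand; what a row does not reach is not made up. A row lasts 1/10 s, in which the tool goes at most 50 mm and 8.59 degrees, less where a joint would pass 70% of its speed; a pose out of reach is approached as far as the arm can. A call with a gripper value outside its range is refused whole. The fingers move at their own pace and stop on an object; "force" is the grip in N (left out, the last holds). Time passes only in rows, so rows that do not move let the fingers close. It gives the time, the measured TCP pose, the force and the opening at its end, in the units of the state.
- bot.read_state(): the state, without advancing time (a new reading comes with each control period).
- get_image(name): name is "side" or "top"; returns a dict with "pixels" (420x560x3 uint8, red, green, blue), "z_map" (420x560 float32, m along the optical axis (not along the pixel's ray), 0 where there is no reading), "camera_matrix" (3x3 intrinsics, pixels), "extrinsics" (4x4, takes a point from world to camera coordinates). Camera axes: x right, y down, z forward; pixel columns grow to the right and rows downward; lengths in m; the calibration is good to about 2 mm. A picture is of the moment at which its call begins.
- bot.close_job(): hands the job in, once; it reports no verdict.
The state is a dict: "time_s": time; "q": joint angles; "joint_velocities": joint speeds; "effort": joint torques, N m; "position": TCP position; "eef_rot": TCP orientation; "force": force on the tool from outside, world axes, zero at the start; "ft_torque": the same for the moment, N m; "finger_gap": opening from 0.0 (shut) to 1.0 (fully open).
Only numpy, scipy, OpenCV 4.12 (cv2) and the standard library are available. Lean on these libraries where they do the work, as an engineer would, in place of code of your own. Each camera call takes 0.05 s, during which the arm holds its last target.

## Working session

There is one attempt and no reset: what is moved stays moved. The work goes in short steps, Python scripts to look and compute and a tool call to move; the robot and the scene stay as the last step left them, time stands still between calls to the robot, and variables do not carry over. Pictures are saved under pics/ and viewed, and the job is handed in when it is done.

Besides the shell and the picture viewer there is one more tool, called as name(argument=value, ...), one argument or row to a line, values as JSON. apply_moves: Moves the arm, as the interface text tells. Its arguments: {"type":"object","properties":{"commands":{"type":"array"},"force":{"type":"number"}},"required":["commands"]}

```bash
mkdir -p pics; ls; python3 - <<'E'
from bench import bot,get_image
import cv2,numpy as np
for n in("top","side"):
    d=get_image(n); cv2.imwrite(f"pics/{n}0.png",d["pixels"][:,:,::-1]); np.savez(f"{n}0.npz",**d)
    print(d["camera_matrix"],d["extrinsics"])
print(bot.read_state(), bot.pinch_z)
E
```

```text
pics
[[468.42973274   0.         278.46885405]
 [  0.         468.42973274 205.16434519]
 [  0.           0.           1.        ]] [[ 0.00441688 -0.99982975  0.01791526  0.01745167]
 [-0.99634798 -0.00592777 -0.08517954  0.53845118]
 [ 0.08527124 -0.0174736  -0.99620454  1.2904718 ]
 [ 0.          0.          0.          1.        ]]
[[418.81963444   0.         275.68899045]
 [  0.         418.81963444 218.46692119]
 [  0.           0.           1.        ]] [[-0.95904283 -0.28316768 -0.00727366  0.54541324]
 [-0.13809464  0.48981571 -0.86081963  0.15774898]
 [ 0.24731905 -0.82455844 -0.50885819  1.28311401]
 [ 0.          0.          0.          1.        ]]
{'time_s': 0.1, 'q': array([-1.16546140e+00,  3.53597823e-01,  1.63407146e+00, -2.09738697e-05,
        1.15521859e+00, -2.35664599e-03]), 'joint_velocities': array([-0.00137385, -0.00179897, -0.00236982, -0.00052376,  0.00052119,
       -0.00043406]), 'effort': array([ 1.64080338e-04, -5.94907522e+01, -3.34930873e+01,  6.99906168e-02,
        1.84324739e-02, -2.94460324e-05]), 'position': array([ 0.24764269, -0.57334001,  0.21392195]), 'eef_rot': array([-0.6923673 , -0.14359477,  0.69256388, -0.14270016]), 'force': array([ 0.90215843, -0.45667875,  0.49696609]), 'ft_torque': array([-0.05176219,  0.00274374,  0.00831557]), 'finger_gap': 1.0004836496031067} 0.0187
```

View pics/top0.png

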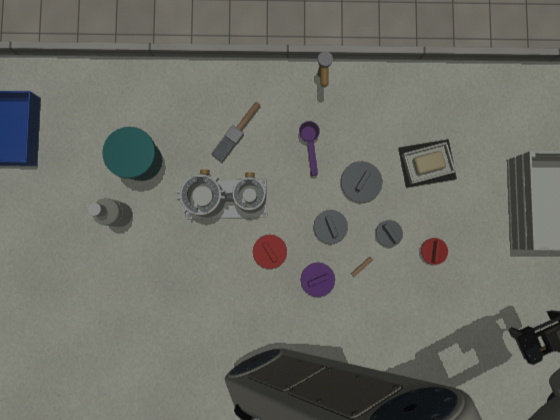

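View pics/side0.png

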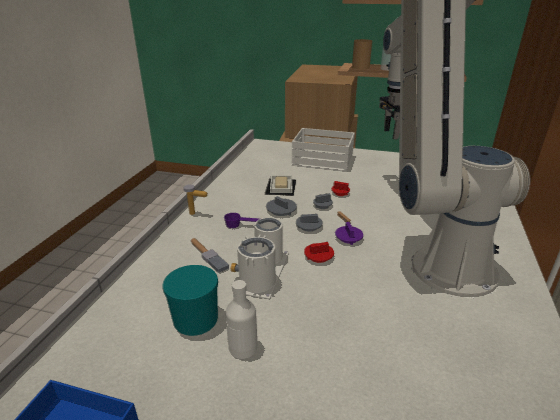

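The top view shows the grey lids at (361,182), (330,227) and (389,234). The housing chambers are at (202,195), the big one, and (249,194), the small one. Next I'll measure all of these.

```bash
cat > h.py <<'E'
import numpy as np,cv2
def cloud(d):
    K=d["camera_matrix"];E=d["extrinsics"];Z=d["z_map"]
    v,u=np.mgrid[:Z.shape[0],:Z.shape[1]]
    P=np.stack([(u-K[0,2])*Z/K[0,0],(v-K[1,2])*Z/K[1,1],Z],-1)
    W=(P-E[:3,3])@E[:3,:3]; W[Z==0]=np.nan
    return W
def proj(d,p):
    K=d["camera_matrix"];E=d["extrinsics"];c=E[:3,:3]@np.asarray(p)+E[:3,3];c=K@c;return c[:2]/c[2]
E
python3 - <<'E'
from h import *
d=dict(np.load("top0.npz"));W=cloud(d);im=d["pixels"]
print("table z",np.nanmedian(W[230:330,60:180,2]))
for n,(u,v) in dict(l118=(361,182),l96=(330,227),l76=(389,234)).items():
    c=W[v,u,:2]
    r=np.hypot(W[...,0]-c[0],W[...,1]-c[1])<0.075
    disc=r&(W[...,2]>0.012)&(W[...,2]<0.06)
    k,lab=cv2.connectedComponents(disc.astype(np.uint8)); disc=lab==lab[v,u]
    bar=disc&(W[...,2]>0.04)
    pts=W[disc][:,:2].astype(np.float32);(cx,cy),R=cv2.minEnclosingCircle(pts)
    b=W[bar];rc=cv2.minAreaRect((b[:,:2]*1000).astype(np.float32))
    bb=b[:,:2]-b[:,:2].mean(0);w,V=np.linalg.eigh(bb.T@bb);a=np.degrees(np.arctan2(V[1,1],V[0,1]))
    print(n,"disc",cx,cy,"dia",2*R,"z",np.median(W[disc][:,2]),"bar",rc,b[:,:2].mean(0),"ang",a,"z",np.median(b[:,2]),len(b))
# housing rims
R=W[150:225,170:275]; 
m=(W[...,2]>0.12)&(W[...,2]<0.14); m[:150]=0;m[230:]=0;m[:,:170]=0;m[:,280:]=0
k,lab,st,ce=cv2.connectedComponentsWithStats(m.astype(np.uint8));print(st[1:],ce[1:])
big=cv2.resize(im[130:300,150:470],None,fx=2.5,fy=2.5,interpolation=cv2.INTER_CUBIC);cv2.imwrite("pics/crop.png",big[:,:,::-1])
h=cv2.resize(im[155:235,165:285],None,fx=6,fy=6,interpolation=cv2.INTER_CUBIC);cv2.imwrite("pics/hous.png",h[:,:,::-1])
E
```

```text
table z -0.000781213768468085
l118 disc 0.6068204641342163 -0.21367640793323517 dia 0.11888734996318817 z 0.021623524000656147 bar ((606.8807373046875, -213.33349609375), (14.558165550231934, 58.9174919128418), 58.004417419433594) [ 0.60618563 -0.21319197] ang 148.29125844051148 z 0.04860083798205368 110
l96 disc 0.47915685176849365 -0.12538263201713562 dia 0.09588224440813065 z 0.02168882258284664 bar ((479.1522521972656, -125.54039001464844), (59.25978088378906, 14.334711074829102), 22.071735382080078) [ 0.47900302 -0.12514288] ang -158.47206918793904 z 0.04901486610448196 116
l76 disc 0.46051332354545593 -0.2909576892852783 dia 0.07727157324552536 z 0.022663446866216196 bar ((461.0250549316406, -290.4281005859375), (59.5105094909668, 14.394728660583496), 34.685543060302734) [ 0.46064252 -0.28978265] ang -145.2278106907133 z 0.04855720920192688 123
[[176 175  49  41 805]
 [232 177  34  34 482]] [[200.05217391 194.50807453]
 [248.51659751 193.69917012]]
```

View pics/hous.png

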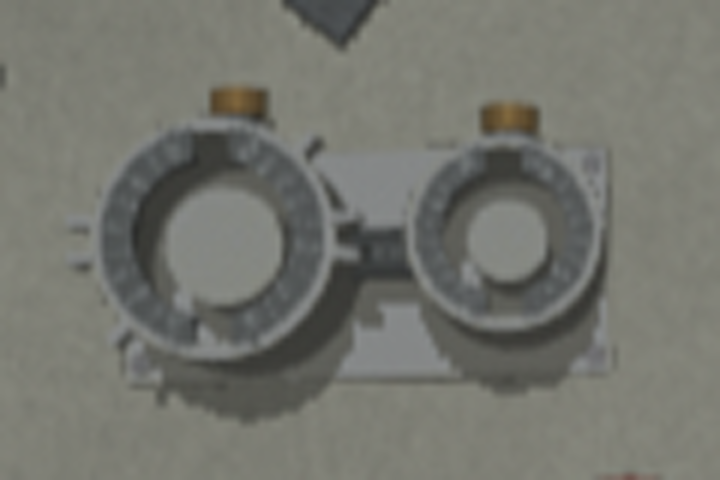

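View pics/crop.png

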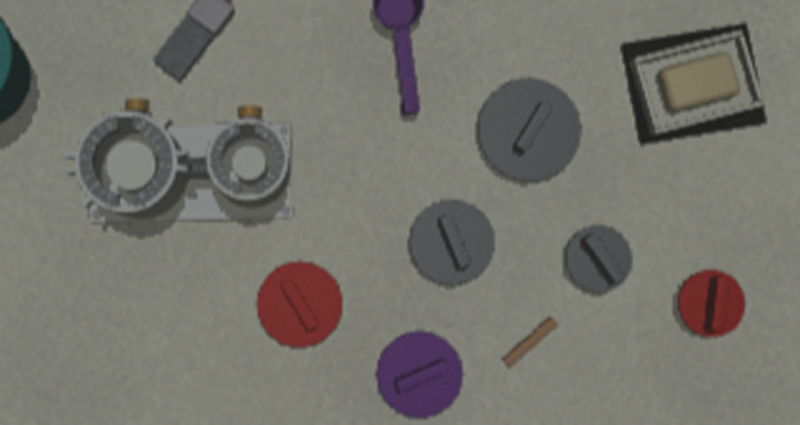

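```bash
cat > fit.py <<'E'
from h import *
from scipy.optimize import minimize
def rays(d,z):
    K=d["camera_matrix"];E=d["extrinsics"]
    v,u=np.mgrid[:420,:560];r=np.stack([(u-K[0,2])/K[0,0],(v-K[1,2])/K[1,1],np.ones(u.shape)],-1)@E[:3,:3]
    c=-E[:3,:3].T@E[:3,3]; t=(z-c[2])/r[...,2]; return (c+r*t[...,None])[...,:2]
def fit(d,W,z=0.13):
    m=(W[...,2]>0.122)&(W[...,2]<0.14)
    G=rays(d,z); 
    sl=(slice(150,235),slice(165,285)); G=G[sl];m=m[sl].astype(float)
    g=lambda x,s=0.0012:1/(1+np.exp(-np.clip(x/s,-40,40)))
    def model(p):
        c,s=np.cos(p[2]),np.sin(p[2]);q=(G-p[:2]);X=q[...,0]*c+q[...,1]*s;Y=-q[...,0]*s+q[...,1]*c
        def ring(X,Y,ri,ro,rs):
            r=np.hypot(X,Y);return g(r-ri)*g(ro-r)*(1-g(8e-3-abs(Y))*g(rs-r)),r
        a,r1=ring(X,Y,.034,.053,.046);b,r2=ring(X,Y+.125,.027,.043,.037)
        return a+b,((r1<.054)|((r2<.046)))
    def cost(p):
        M,w=model(p);
        # flange/openings
        return (((M-m)**2)*w).sum()
    best=None
    for yaw in np.radians([-15,-5,5,15]):
      for dx in(-.006,.006):
        x0=[P0[0]+dx,P0[1],yaw]
        o=minimize(cost,x0,method="Nelder-Mead",options=dict(initial_simplex=[x0,[x0[0]+.006,x0[1],yaw],[x0[0],x0[1]+.006,yaw],[x0[0],x0[1],yaw+.1]],xatol=1e-5,fatol=1e-4,maxiter=600))
        if best is None or o.fun<best.fun:best=o
    M,w=model(best.x)
    return best,M,m
if __name__=="__main__":
    d=dict(np.load("top0.npz"));W=cloud(d)
    P0=rays(d,.13)[194,201]; print("rim z",np.nanmedian(W[150:230,170:280,2][(W[150:230,170:280,2]>.122)]))
    o,M,m=fit(d,W);p=o.x;print(P0,p[:2],np.degrees(p[2]),o.fun,"small",p[0]+.125*np.sin(p[2]),p[1]-.125*np.cos(p[2]))
    vis=np.zeros(m.shape+(3,),np.uint8);vis[...,2]=m*255;vis[...,1]=np.clip(M,0,1)*255
    cv2.imwrite("pics/fit.png",cv2.resize(vis,None,fx=6,fy=6,interpolation=cv2.INTER_NEAREST))
E
python3 fit.py
```

```text
rim z 0.12901966093664652
[0.55680766 0.22149013] [0.55543445 0.22403379] 1.5677139648388798 82.03070933977247 small 0.5588542494666374 0.09908058325843666
```

View pics/fit.png

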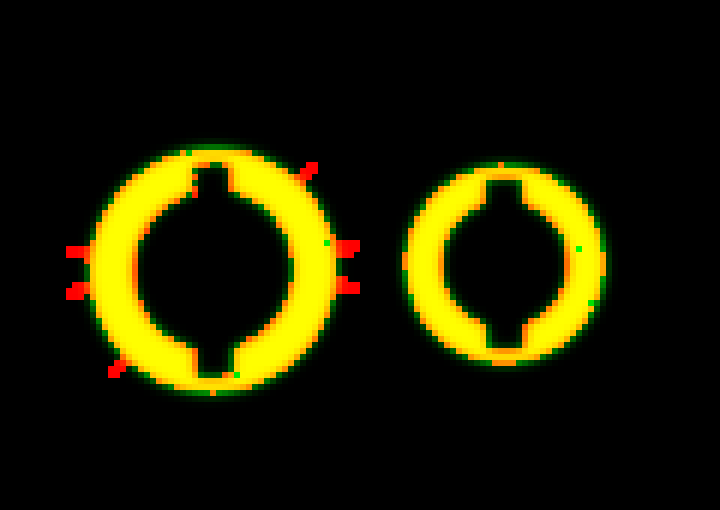

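The model overlay matches the neck mask: big neck at (0.5554, 0.2240), small neck at (0.5589, 0.0991), yaw 1.6°. The lid diameters come out at 119, 96 and 77 mm, so each lid is identified. Now a helper to compute the moves.

```bash
cat > go.py <<'E'
import sys,numpy as np
from bench import bot
from scipy.spatial.transform import Rotation as Ro
# usage: x y z bar_angle_deg (jaw perpendicular to bar)
s=bot.read_state();p=np.array(s["position"]);R=Ro.from_quat(s["eef_rot"])
M=R.as_matrix()
print("t",round(s["time_s"],2),"p",p.round(4),"down",M[:,0].round(4),"jaw ang",np.degrees(np.arctan2(M[1,1],M[0,1])).round(2),"q1,q6",s["q"][[0,5]].round(3),"gap mm",round(s["finger_gap"]*91.9,1),"F",s["force"].round(2),"T",s["ft_torque"].round(3))
if len(sys.argv)>4:
    x,y,z,a=map(float,sys.argv[1:5])
    d=M.T@(np.array([x,y,z])-p)*100
    best=None
    for k in(90,-90):
        j=np.radians(a+k);X=np.array([0,0,-1.]);Y=np.array([np.cos(j),np.sin(j),0]);T=np.stack([X,Y,np.cross(X,Y)],1)
        rv=Ro.from_matrix(M.T@T).as_rotvec(degrees=True)
        print("shift cm (tool now)",d.round(2),"rotvec",rv.round(2), "shift in target frame",(T.T@(np.array([x,y,z])-p)*100).round(2))
E
python3 go.py 0.4607 -0.2903 0.12 34.7
```

```text
t 0.1 p [ 0.2476 -0.5733  0.2139] down [-5.0e-04  1.2e-03 -1.0e+00] jaw ang -66.64 q1,q6 [-1.165 -0.002] gap mm 91.9 F [ 0.9  -0.46  0.5 ] T [-0.052  0.003  0.008]
shift cm (tool now) [  9.41 -17.52 -30.78] rotvec [1.6866e+02 1.1000e-01 1.0000e-02] shift in target frame [ 9.39 11.14 33.63]
shift cm (tool now) [  9.41 -17.52 -30.78] rotvec [-1.134e+01 -1.000e-02  7.000e-02] shift in target frame [  9.39 -11.14 -33.63]
```

apply_moves(
  commands=[
    [[-5.7, 0, 0, 0, 0, 0, 5], [-5.7, 0, 0, 0, 0, 0, 5], [0, 0, 0, 1.17, -1.39, -4.2, 5], [0, 0, 0, 1.17, -1.39, -4.2, 5], [0, 0, 0, 1.17, -1.39, -4.2, 5], [0, 0, 0, 1.17, -1.39, -4.2, 5], [0, 0, 0, 1.17, -1.39, -4.2, 5], [0, 0, 0, 1.17, -1.39, -4.2, 5], [0, 0, 0, 1.17, -1.39, -4.2, 5], [0, 0, 0, 0.6, -0.6, -2.0, 5]],
  ],
)

```text
time_s: 1.1
position: [0.4482, -0.3008, 0.1209]
eef_rot: [-0.674, -0.212, 0.675, -0.211]
force: [-0.2, -0.7, -0.0]
finger_gap: 0.548
```

```bash
python3 go.py 0.4607 -0.2903 0.1 34.7
```

```text
t 1.1 p [ 0.4482 -0.3008  0.1209] down [-2.e-03  9.e-04 -1.e+00] jaw ang -55.13 q1,q6 [-0.594  0.369] gap mm 50.3 F [-0.24 -0.72 -0.02] T [ 0.028 -0.036  0.038]
shift cm (tool now) [ 2.09 -0.14 -1.63] rotvec [-1.7983e+02 -1.7000e-01  1.0000e-01] shift in target frame [2.09 0.15 1.63]
shift cm (tool now) [ 2.09 -0.14 -1.63] rotvec [0.17 0.07 0.11] shift in target frame [ 2.09 -0.15 -1.63]
```

apply_moves(
  commands=[
    [[0, 0, 0, 1.0, -0.07, -0.8, 5], [0, 0, 0, 1.1, -0.07, -0.8, 5], [0, 0, 0, 0, 0, 0, 5]],
  ],
)

```text
time_s: 1.4
position: [0.4614, -0.288, 0.0972]
eef_rot: [-0.673, -0.214, 0.675, -0.212]
force: [0.2, 0.3, -0.4]
finger_gap: 0.543
```

```bash
python3 go.py 0.4607 -0.2903 0.026 34.7
```

```text
t 1.4 p [ 0.4614 -0.288   0.0972] down [-0.0039  0.002  -1.    ] jaw ang -54.91 q1,q6 [-0.56   0.398] gap mm 49.9 F [ 0.22  0.34 -0.38] T [-0.022  0.004  0.039]
shift cm (tool now) [7.12 0.18 0.18] rotvec [-179.61   -0.35    0.18] shift in target frame [ 7.12 -0.15 -0.19]
shift cm (tool now) [7.12 0.18 0.18] rotvec [0.39 0.12 0.22] shift in target frame [7.12 0.15 0.19]
```

apply_moves(
  commands=[
    [[0.3, 0.1, 0.2, 1.7, 0.18, 0.18, 5], [0, 0, 0, 1.8, 0, 0, 5], [0, 0, 0, 1.7, 0, 0, 5], [0, 0, 0, 1.0, 0, 0, 5], [0, 0, 0, 0, 0, 0, 5]],
  ],
)

```text
time_s: 1.9
position: [0.459, -0.2961, 0.0334]
eef_rot: [-0.675, -0.209, 0.675, -0.21]
force: [0.3, 0.8, 0.1]
finger_gap: 0.544
```

```bash
python3 go.py 0.4607 -0.2903 0.026 34.7
```

```text
t 1.9 p [ 0.459  -0.2961  0.0334] down [ 3.0e-04 -1.6e-03 -1.0e+00] jaw ang -55.52 q1,q6 [-0.575  0.395] gap mm 50.0 F [0.32 0.77 0.08] T [-0.069 -0.037 -0.039]
shift cm (tool now) [ 0.74 -0.39 -0.47] rotvec [ 1.7978e+02 -1.3000e-01 -6.0000e-02] shift in target frame [0.74 0.38 0.47]
shift cm (tool now) [ 0.74 -0.39 -0.47] rotvec [-0.22  0.04 -0.08] shift in target frame [ 0.74 -0.38 -0.47]
```

apply_moves(
  commands=[
    [[0, 0, 0, 0, 0, 0, 5], [0, 0, 0, 0, 0, 0, 5]],
  ],
)

```text
time_s: 2.1
position: [0.4589, -0.2973, 0.0342]
eef_rot: [-0.675, -0.208, 0.675, -0.21]
force: [-0.2, 0.8, 0.4]
finger_gap: 0.546
```

```bash
python3 go.py 0.4607 -0.2903 0.026 34.7
```

```text
t 2.1 p [ 0.4589 -0.2973  0.0342] down [ 6.e-04 -2.e-03 -1.e+00] jaw ang -55.59 q1,q6 [-0.577  0.395] gap mm 50.2 F [-0.24  0.76  0.41] T [-0.009 -0.061  0.004]
shift cm (tool now) [ 0.81 -0.47 -0.54] rotvec [ 1.7971e+02 -1.7000e-01 -6.0000e-02] shift in target frame [0.82 0.47 0.54]
shift cm (tool now) [ 0.81 -0.47 -0.54] rotvec [-0.29  0.04 -0.11] shift in target frame [ 0.82 -0.47 -0.54]
```

apply_moves(
  commands=[
    [[0, 0, 0, 0.3, -0.47, -0.54, 5], [0, 0, 0, 0, 0, 0, 5], [0, 0, 0, 0, 0, 0, 5]],
  ],
)

```text
time_s: 2.4
position: [0.4618, -0.2904, 0.0326]
eef_rot: [0.676, 0.208, -0.675, 0.211]
force: [0.1, -0.1, -0.3]
finger_gap: 0.544
```

```bash
python3 go.py 0.4607 -0.2903 0.026 34.7
```

```text
t 2.4 p [ 0.4618 -0.2904  0.0326] down [ 0.003  -0.0035 -1.    ] jaw ang -55.59 q1,q6 [-0.563  0.409] gap mm 50.0 F [ 0.11 -0.1  -0.27] T [ 0.014 -0.031  0.057]
shift cm (tool now) [ 0.66 -0.08  0.09] rotvec [ 1.7971e+02 -4.1000e-01  5.0000e-02] shift in target frame [ 0.66  0.07 -0.09]
shift cm (tool now) [ 0.66 -0.08  0.09] rotvec [-0.29 -0.03 -0.26] shift in target frame [ 0.66 -0.07  0.09]
```

apply_moves(
  commands=[
    [[-0.3, 0, -0.3, 0.6, -0.08, 0.09, 5], [0, 0, 0, 0, 0, 0, 5], [0, 0, 0, 0, 0, 0, 5]],
  ],
)

```text
time_s: 2.7
position: [0.4609, -0.2901, 0.0265]
eef_rot: [0.675, 0.212, -0.675, 0.211]
force: [-0.3, -0.5, 0.2]
finger_gap: 0.545
```

```bash
python3 go.py 0.4607 -0.2903 0.026 34.7
```

```text
t 2.7 p [ 0.4609 -0.2901  0.0265] down [ 3.e-04  8.e-04 -1.e+00] jaw ang -55.22 q1,q6 [-0.565  0.398] gap mm 50.1 F [-0.26 -0.5   0.17] T [ 0.025  0.045 -0.002]
shift cm (tool now) [0.05 0.   0.03] rotvec [-1.7992e+02 -4.0000e-02 -7.0000e-02] shift in target frame [ 0.05 -0.   -0.03]
shift cm (tool now) [0.05 0.   0.03] rotvec [ 0.08 -0.04  0.03] shift in target frame [0.05 0.   0.03]
```

Well positioned. Close on the lid, then lift.

apply_moves(
  commands=[
    [[0, 0, 0, 0, 0, 0, 3], [0, 0, 0, 0, 0, 0, 1.8], [0, 0, 0, 0, 0, 0, 1.2], [0, 0, 0, 0, 0, 0, 1.2], [0, 0, 0, 0, 0, 0, 1.2], [0, 0, 0, 0, 0, 0, 1.2]],
  ],
  force=30,
)

```text
time_s: 3.3
position: [0.4609, -0.2903, 0.0264]
eef_rot: [0.675, 0.212, -0.675, 0.211]
force: [-0.7, 0.3, -0.4]
finger_gap: 0.149
```

```bash
python3 go.py 0.4607 -0.2903 0.026 34.7
```

```text
t 3.3 p [ 0.4609 -0.2903  0.0264] down [ 3.e-04  9.e-04 -1.e+00] jaw ang -55.24 q1,q6 [-0.565  0.398] gap mm 13.7 F [-0.7   0.31 -0.39] T [ 0.004 -0.002  0.043]
shift cm (tool now) [ 0.04 -0.01  0.02] rotvec [-1.7994e+02 -5.0000e-02 -7.0000e-02] shift in target frame [ 0.04  0.01 -0.02]
shift cm (tool now) [ 0.04 -0.01  0.02] rotvec [ 0.06 -0.04  0.03] shift in target frame [ 0.04 -0.01  0.02]
```

apply_moves(
  commands=[
    [[0, 0, 0, -1.5, 0, 0, 1], [0, 0, 0, -3, 0, 0, 1], [0, 0, 0, -4, 0, 0, 1], [0, 0, 0, -4, 0, 0, 1], [0, 0, 0, -4, 0, 0, 1], [0, 0, 0, -2, 0, 0, 1], [0, 0, 0, 0, 0, 0, 1], [0, 0, 0, 0, 0, 0, 1]],
  ],
)

```text
time_s: 4.1
position: [0.4589, -0.2892, 0.2161]
eef_rot: [-0.674, -0.213, 0.676, -0.21]
force: [0.5, 0.4, -1.9]
finger_gap: 0.154
```

```bash
python3 go.py 0.5589 0.0991 0.20 1.6
```

```text
t 4.1 p [ 0.4589 -0.2892  0.2161] down [-0.0042  0.0037 -1.    ] jaw ang -55.23 q1,q6 [-0.566  0.398] gap mm 14.2 F [ 0.5   0.41 -1.94] T [ 0.035 -0.048 -0.01 ]
shift cm (tool now) [  1.71 -26.18 -30.36] rotvec [-146.83   -0.37    0.22] shift in target frame [ 1.61 38.53 11.08]
shift cm (tool now) [  1.71 -26.18 -30.36] rotvec [33.17  0.16  0.28] shift in target frame [  1.61 -38.53 -11.08]
```

apply_moves(
  commands=[
    [[8.2, 0, 0.3, 0, 0, 0, 1], [8.3, 0, 0, 0, 0, 0, 1], [8.3, 0, 0, 0, 0, 0, 1], [8, 0, 0, 0, 0, 0, 1], [0, 0, 0, 0, -2, -0.6, 1], [0, 0, 0, 0.1, -4, -1.15, 1], [0, 0, 0, 0.1, -4, -1.15, 1], [0, 0, 0, 0.1, -4, -1.15, 1], [0, 0, 0, 0.1, -4, -1.15, 1], [0, 0, 0, 0.1, -4, -1.15, 1]],
  ],
)

```text
time_s: 5.1
position: [0.5117, -0.0618, 0.1908]
eef_rot: [-0.697, -0.004, 0.717, 0.002]
force: [1.0, 0.5, -0.2]
finger_gap: 0.15
```

```bash
python3 go.py 0.5589 0.0991 0.20 1.6
```

```text
t 5.1 p [ 0.5117 -0.0618  0.1908] down [-0.0271  0.0089 -0.9996] jaw ang -89.88 q1,q6 [-0.127  1.439] gap mm 13.8 F [ 0.96  0.46 -0.23] T [-0.011 -0.066  0.035]
shift cm (tool now) [ -0.91 -16.09  -4.73] rotvec [178.51   0.83  -2.41] shift in target frame [-0.92 15.96  5.17]
shift cm (tool now) [ -0.91 -16.09  -4.73] rotvec [-1.48  1.54  0.53] shift in target frame [ -0.92 -15.96  -5.17]
```

apply_moves(
  commands=[
    [[-1.4, 1.5, 0.5, -0.6, -3.5, -1.1, 1], [0, 0, 0, -0.3, -4, -1.3, 1], [0, 0, 0, -0.2, -4, -1.3, 1], [0, 0, 0, 0, -2, -0.6, 1], [0, 0, 0, 0, -0.5, -0.2, 1], [0, 0, 0, 0, 0, 0, 1], [0, 0, 0, 0, 0, 0, 1]],
  ],
)

```text
time_s: 5.8
position: [0.548, 0.0886, 0.1878]
eef_rot: [-0.7, -0.012, 0.714, -0.012]
force: [0.4, -0.3, -1.2]
finger_gap: 0.147
```

```bash
python3 go.py 0.5589 0.0991 0.20 1.6
```

```text
t 5.8 p [0.548  0.0886 0.1878] down [-1.980e-02 -9.000e-04 -9.998e-01] jaw ang -88.09 q1,q6 [0.156 1.693] gap mm 13.5 F [ 0.41 -0.35 -1.19] T [-0.008  0.01  -0.028]
shift cm (tool now) [-1.24 -1.01 -1.1 ] rotvec [-1.7968e+02  3.0000e-02  1.7800e+00] shift in target frame [-1.22  1.02  1.12]
shift cm (tool now) [-1.24 -1.01 -1.1 ] rotvec [ 0.31  1.14 -0.02] shift in target frame [-1.22 -1.02 -1.12]
```

apply_moves(
  commands=[
    [[0.3, 1.1, 0, -1.0, -0.9, -1.0, 1], [0, 0, 0, 0, 0, 0, 1], [0, 0, 0, 0, 0, 0, 1], [0, 0, 0, 0, 0, 0, 1]],
  ],
)

```text
time_s: 6.2
position: [0.5583, 0.0953, 0.1982]
eef_rot: [0.707, 0.008, -0.707, 0.009]
force: [0.6, -0.5, -0.3]
finger_gap: 0.152
```

```bash
python3 go.py 0.5589 0.0991 0.20 1.6; python3 - <<'E'
from bench import get_image
import cv2,numpy as np
for n,c in(("top",(150,240,160,300)),("side",(160,330,190,330))):
    d=get_image(n); np.savez(f"{n}1.npz",**d);a=d["pixels"][c[0]:c[1],c[2]:c[3]]
    cv2.imwrite(f"pics/{n}1.png",cv2.resize(a,None,fx=4,fy=3.5 if n=='side' else 4,interpolation=cv2.INTER_CUBIC)[:,:,::-1])
E
```

```text
t 6.2 p [0.5583 0.0953 0.1982] down [ 7.e-04 -9.e-04 -1.e+00] jaw ang -88.65 q1,q6 [0.167 1.715] gap mm 14.0 F [ 0.57 -0.5  -0.34] T [0.047 0.009 0.064]
shift cm (tool now) [-0.18 -0.38 -0.07] rotvec [ 1.7975e+02 -8.0000e-02  6.0000e-02] shift in target frame [-0.18  0.38  0.07]
shift cm (tool now) [-0.18 -0.38 -0.07] rotvec [-0.25 -0.04 -0.05] shift in target frame [-0.18 -0.38 -0.07]
```

View pics/top1.png

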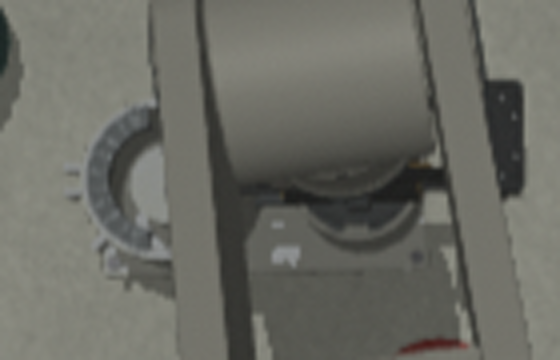

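View pics/side1.png

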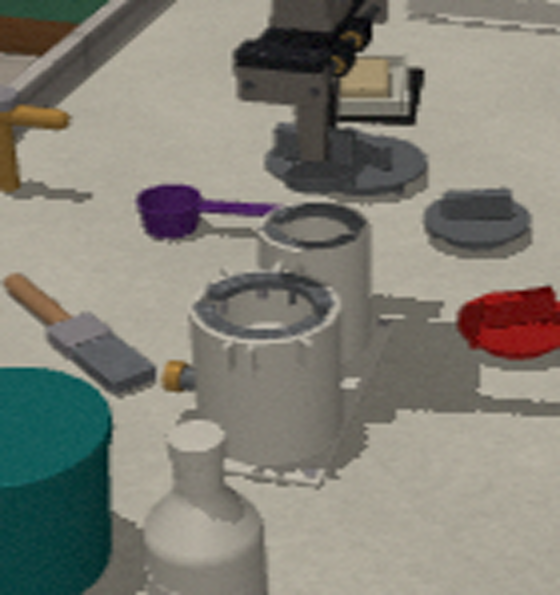

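The held lid, at side crop (325,185), sits over the small neck and looks level. I'll check its offset with side depth.

```bash
python3 - <<'E'
from h import *
from bench import bot
from scipy.optimize import least_squares
p=bot.read_state()["position"]
d=dict(np.load("side1.npz"));W=cloud(d)
m=(np.hypot(W[...,0]-p[0],W[...,1]-p[1])<.06)&(W[...,2]>.165)&(W[...,2]<p[2]-.0005)
P=W[m];print(len(P),np.percentile(P[:,2],[5,50,95]))
print("tilt: z vs xy",np.linalg.lstsq(np.c_[P[:,:2]-p[:2],np.ones(len(P))][P[:,2]>.186],P[:,2][P[:,2]>.186],rcond=None)[0], (P[:,2]>.186).sum())
c,R=cv2.minEnclosingCircle(P[P[:,2]>.184][:,:2].astype(np.float32));print("disc",c,R,"tcp",p)
# rims of necks from side
for n,q in(("small",(.5589,.0991)),("big",(.5554,.2240))):
    r=np.hypot(W[...,0]-q[0],W[...,1]-q[1]);k=(r<.06)&(W[...,2]>.126)&(W[...,2]<.137)
    Q=W[k];o=np.hypot(Q[:,0]-q[0],Q[:,1]-q[1]);c,R=cv2.minEnclosingCircle(Q[(o<(.046 if n=='small' else .0555))][:,:2].astype(np.float32));print(n,c,R,np.median(Q[:,2]),len(Q))
E
```

```text
190 [0.17660808 0.19460992 0.19690219]
tilt: z vs xy [ 0.01125666 -0.03299633  0.19526249] 152
disc (0.560332715511322, 0.09987008571624756) 0.03789377212524414 tcp [0.55806221 0.09538002 0.19797979]
small (0.5611597895622253, 0.10107700526714325) 0.044626880437135696 0.13123727926304904 249
big (0.5558049082756042, 0.2240167111158371) 0.055274847894907 0.13137856068511689 457
```

apply_moves(
  commands=[
    [[-0.2, 0, 0, 1.0, -0.26, -0.1, 1], [0, 0, 0, 1.0, 0, 0, 1], [0, 0, 0, 0.8, 0, 0, 1], [0, 0, 0, 0, 0, 0, 1], [0, 0, 0, 0, 0, 0, 1]],
  ],
)

```text
time_s: 6.8
position: [0.5581, 0.0979, 0.1663]
eef_rot: [-0.706, -0.009, 0.708, -0.01]
force: [0.1, -0.4, -1.5]
finger_gap: 0.15
```

```bash
python3 go.py 0.559 0.098 0.16 1.6
```

```text
t 6.8 p [0.5581 0.0979 0.1663] down [-0.0019 -0.0013 -1.    ] jaw ang -88.43 q1,q6 [0.172 1.716] gap mm 13.8 F [ 0.11 -0.36 -1.53] T [0.034 0.048 0.047]
shift cm (tool now) [ 0.63 -0.01 -0.09] rotvec [ 1.7997e+02 -1.1000e-01 -1.8000e-01] shift in target frame [0.63 0.01 0.09]
shift cm (tool now) [ 0.63 -0.01 -0.09] rotvec [-0.03  0.11 -0.07] shift in target frame [ 0.63 -0.01 -0.09]
```

apply_moves(
  commands=[
    [[0, 0, 0, 0.6, 0, -0.08, 1], [0, 0, 0, 0.5, 0, 0, 1], [0, 0, 0, 0, 0, 0, 1], [0, 0, 0, 0, 0, 0, 1]],
  ],
)

```text
time_s: 7.2
position: [0.5592, 0.0979, 0.1545]
eef_rot: [-0.706, -0.009, 0.708, -0.01]
force: [-0.5, -0.5, -0.9]
finger_gap: 0.149
```

```bash
python3 go.py 0.559 0.098 0.141 1.6
```

```text
t 7.2 p [0.5592 0.0979 0.1545] down [-0.0017 -0.0013 -1.    ] jaw ang -88.43 q1,q6 [0.171 1.715] gap mm 13.7 F [-0.45 -0.47 -0.86] T [ 0.03  -0.023 -0.001]
shift cm (tool now) [ 1.35 -0.01  0.01] rotvec [ 1.7997e+02 -1.2000e-01 -1.6000e-01] shift in target frame [ 1.35  0.01 -0.02]
shift cm (tool now) [ 1.35 -0.01  0.01] rotvec [-0.03  0.1  -0.07] shift in target frame [ 1.35 -0.01  0.02]
```

apply_moves(
  commands=[
    [[0, 0, 0, 0.4, 0, 0, 1], [0, 0, 0, 0.3, 0, 0, 1], [0, 0, 0, 0, 0, 0, 1], [0, 0, 0, 0, 0, 0, 1]],
  ],
)

```text
time_s: 7.6
position: [0.5594, 0.098, 0.1473]
eef_rot: [-0.707, -0.009, 0.707, -0.01]
force: [-0.2, -0.3, -1.8]
finger_gap: 0.149
```

```bash
python3 go.py 0.559 0.098 0.141 1.6
```

```text
t 7.6 p [0.5594 0.098  0.1473] down [-9.0e-04 -1.2e-03 -1.0e+00] jaw ang -88.43 q1,q6 [0.171 1.715] gap mm 13.7 F [-0.24 -0.29 -1.76] T [-0.009 -0.033 -0.014]
shift cm (tool now) [ 0.63 -0.01  0.04] rotvec [ 1.7997e+02 -1.0000e-01 -9.0000e-02] shift in target frame [ 0.63  0.01 -0.04]
shift cm (tool now) [ 0.63 -0.01  0.04] rotvec [-0.03  0.06 -0.07] shift in target frame [ 0.63 -0.01  0.04]
```

No contact force, and the lid is 9 mm below the rim, so it's entering the neck freely.

apply_moves(
  commands=[
    [[0, 0, 0, 0.3, 0, 0, 1], [0, 0, 0, 0.3, 0, 0, 1], [0, 0, 0, 0.05, 0, 0, 1], [0, 0, 0, 0, 0, 0, 1]],
  ],
)

```text
time_s: 8.0
position: [0.5596, 0.0979, 0.1404]
eef_rot: [-0.707, -0.009, 0.707, -0.01]
force: [-0.3, 0.7, 2.1]
finger_gap: 0.153
```

```bash
python3 go.py 0.559 0.098 0.141 1.6
```

```text
t 8.0 p [0.5596 0.0979 0.1404] down [-6.0e-04 -1.1e-03 -1.0e+00] jaw ang -88.43 q1,q6 [0.171 1.715] gap mm 14.0 F [-0.27  0.72  2.13] T [0.018 0.048 0.037]
shift cm (tool now) [-0.06 -0.01  0.06] rotvec [ 1.7997e+02 -1.0000e-01 -5.0000e-02] shift in target frame [-0.06  0.01 -0.06]
shift cm (tool now) [-0.06 -0.01  0.06] rotvec [-0.03  0.03 -0.06] shift in target frame [-0.06 -0.01  0.06]
```

apply_moves(
  commands=[
    [[0, 0, 0, 0, 0, 0, 2.5], [0, 0, 0, 0, 0, 0, 4], [0, 0, 0, 0, 0, 0, 5], [0, 0, 0, -1.5, 0, 0, 5], [0, 0, 0, -3, 0, 0, 5], [0, 0, 0, -3, 0, 0, 5], [0, 0, 0, -2, 0, 0, 5], [0, 0, 0, 0, 0, 0, 5]],
  ],
)

```text
time_s: 8.8
position: [0.5594, 0.098, 0.2385]
eef_rot: [-0.707, -0.009, 0.708, -0.01]
force: [0.5, -0.6, 0.0]
finger_gap: 0.542
```

```bash
python3 go.py 0.479 -0.1254 0.14 21.8
```

```text
t 8.8 p [0.5594 0.098  0.2385] down [-0.0015 -0.0013 -1.    ] jaw ang -88.43 q1,q6 [0.171 1.715] gap mm 49.8 F [ 0.47 -0.57  0.05] T [0.031 0.036 0.026]
shift cm (tool now) [ 9.89 22.1   8.64] rotvec [ 1.5977e+02 -8.0000e-02 -1.4000e-01] shift in target frame [  9.85 -17.76 -15.77]
shift cm (tool now) [ 9.89 22.1   8.64] rotvec [-20.23   0.1   -0.05] shift in target frame [ 9.85 17.76 15.77]
```

apply_moves(
  commands=[
    [[-6.7, 0, 0, 0, 0, 0, 5], [-6.8, 0, 0, 0, 0, 0, 5], [-6.7, 0, 0, 0, 0, 0, 5], [0, 0, 0, 0, 3.4, 3, 5], [0, 0, 0, 1.5, 3.4, 3, 5], [0, 0, 0, 2, 3.4, 3, 5], [0, 0, 0, 2, 3.2, 2.8, 5], [0, 0, 0, 2, 1.6, 1.5, 5], [0, 0, 0, 0.5, 0.5, 0.5, 5], [0, 0, 0, 0, 0, 0, 5]],
  ],
)

```text
time_s: 9.8
position: [0.4868, -0.1026, 0.1488]
eef_rot: [-0.692, -0.14, 0.695, -0.139]
force: [-0.0, 0.1, 0.0]
finger_gap: 0.546
```

```bash
python3 go.py 0.479 -0.1254 0.08 21.8;python3 - <<'E'
from bench import get_image
from h import *
n,c="side",(160,330,190,330)
d=get_image(n); np.savez(f"{n}2.npz",**d);a=d["pixels"][c[0]:c[1],c[2]:c[3]]
cv2.imwrite(f"pics/{n}2.png",cv2.resize(a,None,fx=4,fy=3.5,interpolation=cv2.INTER_CUBIC)[:,:,::-1])
d=get_image("top"); np.savez("top2.npz",**d);cv2.imwrite("pics/top2.png",d["pixels"][:,:,::-1])
E
```

```text
t 9.8 p [ 0.4868 -0.1026  0.1488] down [-4.4e-03  5.0e-04 -1.0e+00] jaw ang -67.19 q1,q6 [-0.21   0.963] gap mm 50.2 F [-0.02  0.14  0.05] T [-0.022 -0.014  0.08 ]
shift cm (tool now) [6.89 1.82 1.58] rotvec [-178.99   -0.19    0.34] shift in target frame [ 6.88 -1.83 -1.57]
shift cm (tool now) [6.89 1.82 1.58] rotvec [1.01 0.22 0.12] shift in target frame [6.88 1.83 1.57]
```

View pics/side2.png

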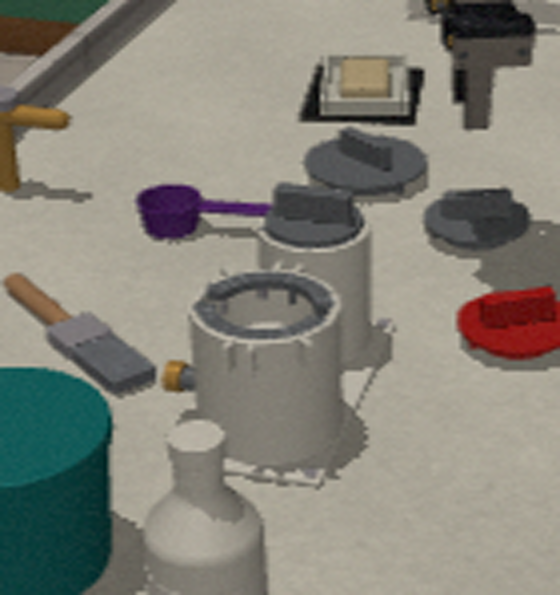

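View pics/top2.png

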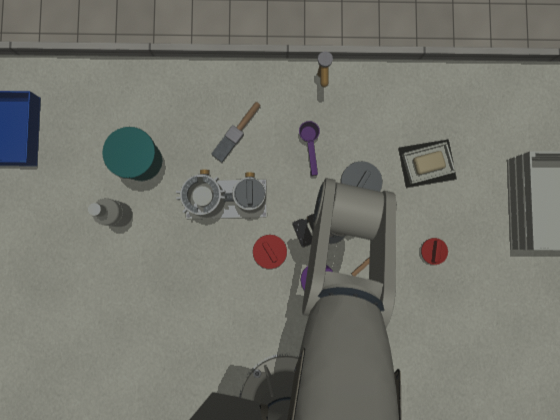

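The small lid lies flat on the small neck: (249,193) in the top view, (315,215) in the side crop. I'll quantify its fit.

```bash
python3 - <<'E'
from h import *
d=dict(np.load("top2.npz"));W=cloud(d)
q=(.5589,.0991);r=np.hypot(W[...,0]-q[0],W[...,1]-q[1])
b=(r<.05)&(W[...,2]>.155)
B=W[b];rc=cv2.minAreaRect((B[:,:2]*1000).astype(np.float32));print("bar",rc,np.median(B[:,2]))
k=(r<.06)&(W[...,2]>.133)&(W[...,2]<.18)
c,R=cv2.minEnclosingCircle(W[k][:,:2].astype(np.float32));print("disc",c,R,np.median(W[k&~b][:,2]))
K=k&~b;A=np.c_[W[K][:,:2]-q,np.ones(K.sum())];print(np.linalg.lstsq(A,W[K][:,2],rcond=None)[0])
E
```

```text
bar ((559.5120239257812, 95.61673736572266), (60.262725830078125, 12.601396560668945), 0.7156996130943298) 0.16291795900319234
disc (0.5582255125045776, 0.0996335968375206) 0.041336968541145325 0.13577024775908886
[ 0.00561228 -0.01140783  0.13620883]
```

```bash
python3 - <<'E'
from h import *
from fit import rays
d=dict(np.load("top2.npz"));W=cloud(d)
np.set_printoptions(linewidth=200)
print((W[180:210,234:266,2]*1000).round(0)[::2].astype(int))
G=rays(d,.164);b=(W[...,2]>.150)&(np.hypot(W[...,0]-.559,W[...,1]-.099)<.06)
print("bar by rays z=.164",G[b].mean(0),b.sum())
G=rays(d,.136);k=(W[...,2]>.1335)&(np.hypot(W[...,0]-.559,W[...,1]-.099)<.06)&(W[...,2]<.145)
vv,uu=np.nonzero(k|b);print(uu.min(),uu.max(),vv.min(),vv.max(), G[vv.min(),249],G[vv.max(),249],G[193,uu.min()],G[193,uu.max()])
E
```

```text
[[                   5                    9                   12                    6                    3                   11                  126                  129                  130
                   131                  135                  138                  135                  161                  164                  161                  163                  161
                   135                  133                  137                  133                  131                  131                    9                    9                    6
                     9                    7                    6                    6                   10]
 [                   5                    5                    3                  128                  128                  133                  134                  138                  134
                   133                  134                  134                  134                  165                  164                  160                  162                  160
                   140               
[... 8634 characters left out ...]
          132                  127                  133                  130                  128                  130                  126                  129                  126
                   129                  133                  133 -9223372036854775808                  129                  111                  103                   77                   60
                    32                    5                    6                    9                    3]]
bar by rays z=.164 [0.55866142 0.09592333] 134
235 264 178 209 [0.59830599 0.09830916] [0.51837635 0.09752807] [0.55928722 0.13376928] [0.55976404 0.05948817]<stdin>:5: RuntimeWarning: invalid value encountered in cast
```

Fit check: the disc top is at about 0.136, so the lid is home. In the top camera its centre is about 2.6 mm off in y, inside the play and the 6 mm limit. Camera y reads about 1.5 mm below TCP y, so I'll correct for that. Now the 96 mm lid.

apply_moves(
  commands=[
    [[1, 0.2, 0.1, 0.5, 0.8, 0.7, 5], [0, 0, 0, 2, 0.6, 0.5, 5], [0, 0, 0, 2.5, 0.1, 0.1, 5], [0, 0, 0, 1, 0, 0, 5], [0, 0, 0, 0, 0, 0, 5], [0, 0, 0, 0, 0, 0, 5]],
  ],
)

```text
time_s: 10.5
position: [0.4875, -0.1189, 0.0921]
eef_rot: [0.698, 0.134, -0.69, 0.137]
force: [0.3, -0.2, -0.0]
finger_gap: 0.543
```

```bash
python3 go.py 0.4795 -0.1245 0.026 21.8
```

```text
t 10.5 p [ 0.4875 -0.1189  0.0921] down [ 0.0113 -0.0018 -0.9999] jaw ang -67.92 q1,q6 [-0.243  0.941] gap mm 49.9 F [ 0.26 -0.18 -0.01] T [ 0.035 -0.024  0.04 ]
shift cm (tool now) [6.6  0.18 1.02] rotvec [-179.71    0.53   -0.88] shift in target frame [ 6.61 -0.22 -0.95]
shift cm (tool now) [6.6  0.18 1.02] rotvec [ 0.29 -0.56 -0.34] shift in target frame [6.61 0.22 0.95]
```

apply_moves(
  commands=[
    [[0.3, -0.5, -0.3, 1, 0.2, 0.9, 5], [0, 0, 0, 1.5, 0, 0, 5], [0, 0, 0, 1.5, 0, 0, 5], [0, 0, 0, 0, 0, 0, 5], [0, 0, 0, 0, 0, 0, 5]],
  ],
)

```text
time_s: 11.0
position: [0.4813, -0.1254, 0.0533]
eef_rot: [0.696, 0.133, -0.693, 0.135]
force: [-0.4, 0.7, 0.7]
finger_gap: 0.546
```

```bash
python3 go.py 0.4795 -0.1245 0.026 21.8
```

```text
t 11.0 p [ 0.4813 -0.1254  0.0533] down [ 0.0048 -0.0016 -1.    ] jaw ang -68.2 q1,q6 [-0.258  0.933] gap mm 50.2 F [-0.43  0.71  0.68] T [ 0.004  0.024 -0.006]
shift cm (tool now) [ 2.73 -0.16  0.14] rotvec [180.    -0.29   0.35] shift in target frame [ 2.73  0.15 -0.13]
shift cm (tool now) [ 2.73 -0.16  0.14] rotvec [-0.   -0.22 -0.19] shift in target frame [ 2.73 -0.15  0.13]
```

apply_moves(
  commands=[
    [[0, -0.2, -0.2, 1, -0.13, 0.13, 5], [0, 0, 0, 1, 0, 0, 5], [0, 0, 0, 0.4, 0, 0, 5], [0, 0, 0, 0, 0, 0, 5], [0, 0, 0, 0, 0, 0, 5]],
  ],
)

```text
time_s: 11.5
position: [0.4803, -0.125, 0.0287]
eef_rot: [0.695, 0.134, -0.694, 0.134]
force: [0.2, -1.2, 0.5]
finger_gap: 0.543
```

```bash
python3 go.py 0.4795 -0.1245 0.026 21.8
```

```text
t 11.5 p [ 0.4803 -0.125   0.0287] down [ 0.0018  0.     -1.    ] jaw ang -68.21 q1,q6 [-0.258  0.932] gap mm 49.9 F [ 0.19 -1.17  0.51] T [0.017 0.027 0.027]
shift cm (tool now) [ 0.27 -0.08  0.05] rotvec [ 1.7999e+02 -6.0000e-02  1.5000e-01] shift in target frame [ 0.27  0.08 -0.05]
shift cm (tool now) [ 0.27 -0.08  0.05] rotvec [-0.01 -0.1  -0.04] shift in target frame [ 0.27 -0.08  0.05]
```

apply_moves(
  commands=[
    [[0, 0, 0, 0.25, -0.08, 0.05, 5], [0, 0, 0, 0, 0, 0, 4], [0, 0, 0, 0, 0, 0, 2.5], [0, 0, 0, 0, 0, 0, 1], [0, 0, 0, 0, 0, 0, 1], [0, 0, 0, 0, 0, 0, 1], [0, 0, 0, 0, 0, 0, 1], [0, 0, 0, 0, 0, 0, 1]],
  ],
  force=40,
)

```text
time_s: 12.3
position: [0.48, -0.1245, 0.0267]
eef_rot: [0.695, 0.133, -0.693, 0.134]
force: [-0.1, 0.1, -0.3]
finger_gap: 0.153
```

```bash
python3 go.py 0.4795 -0.1245 0.026 21.8
```

```text
t 12.3 p [ 0.48   -0.1245  0.0267] down [ 3.e-03 -4.e-04 -1.e+00] jaw ang -68.2 q1,q6 [-0.257  0.933] gap mm 14.1 F [-0.09  0.11 -0.35] T [-0.004 -0.059  0.038]
shift cm (tool now) [ 0.07 -0.02  0.05] rotvec [-1.8e+02  1.3e-01 -2.4e-01] shift in target frame [ 0.07  0.02 -0.05]
shift cm (tool now) [ 0.07 -0.02  0.05] rotvec [ 0.   -0.15 -0.08] shift in target frame [ 0.07 -0.02  0.05]
```

apply_moves(
  commands=[
    [[0, 0, 0, -1.5, 0, 0, 1], [0, 0, 0, -3, 0, 0, 1], [0, 0, 0, -4, 0, 0, 1], [0, 0, 0, -4, 0, 0, 1], [0, 0, 0, -4, 0, 0, 1], [0, 0, 0, -3, 0, 0, 1], [0, 0, 0, -1, 0, 0, 1], [0, 0, 0, 0, 0, 0, 1]],
  ],
)

```text
time_s: 13.1
position: [0.4773, -0.1239, 0.2374]
eef_rot: [-0.694, -0.134, 0.695, -0.133]
force: [0.2, -0.8, -1.1]
finger_gap: 0.147
```

```bash
python3 go.py 0.556 0.225 0.23 1.6
```

```text
t 13.1 p [ 0.4773 -0.1239  0.2374] down [-0.002  0.001 -1.   ] jaw ang -68.2 q1,q6 [-0.257  0.933] gap mm 13.5 F [ 0.18 -0.85 -1.07] T [-0.043 -0.037 -0.038]
shift cm (tool now) [  0.76 -29.47 -20.27] rotvec [-1.598e+02 -1.100e-01  1.500e-01] shift in target frame [ 0.74 34.66  8.84]
shift cm (tool now) [  0.76 -29.47 -20.27] rotvec [20.2   0.1   0.08] shift in target frame [  0.74 -34.66  -8.84]
```

apply_moves(
  commands=[
    [[6.7, 0, 0, 0, 0, 0, 1], [6.8, 0, 0, 0, 0, 0, 1], [6.7, 0, 0, 0, 0, 0, 1], [0, 0, 0, 0, -2, -0.5, 1], [0, 0, 0, -0.1, -4, -1, 1], [0, 0, 0, -0.1, -4, -1, 1], [0, 0, 0, -0.1, -4, -1, 1], [0, 0, 0, -0.1, -4, -1, 1], [0, 0, 0, -0.1, -3, -0.8, 1], [0, 0, 0, 0, -1, -0.3, 1]],
  ],
)

```text
time_s: 14.1
position: [0.5225, 0.1034, 0.2201]
eef_rot: [-0.696, -0.003, 0.718, -0.002]
force: [-0.0, -0.4, -1.6]
finger_gap: 0.152
```

```bash
python3 go.py 0.556 0.225 0.22 1.6
```

```text
t 14.1 p [0.5225 0.1034 0.2201] down [-0.0298  0.0015 -0.9996] jaw ang -89.56 q1,q6 [0.188 1.748] gap mm 13.9 F [-0.03 -0.43 -1.57] T [ 0.017  0.015 -0.04 ]
shift cm (tool now) [ -0.07 -12.13  -3.44] rotvec [178.82   0.18  -2.66] shift in target frame [1.000e-02 1.206e+01 3.680e+00]
shift cm (tool now) [ -0.07 -12.13  -3.44] rotvec [-1.16  1.71  0.12] shift in target frame [ 1.000e-02 -1.206e+01 -3.680e+00]
```

apply_moves(
  commands=[
    [[-1.1, 1.7, 0.1, -0.2, -3, -0.9, 1], [0, 0, 0, 0, -3.5, -1, 1], [0, 0, 0, 0, -3, -0.9, 1], [0, 0, 0, 0, -1, -0.4, 1], [0, 0, 0, 0, 0, 0, 1], [0, 0, 0, 0, 0, 0, 1]],
  ],
)

```text
time_s: 14.7
position: [0.5484, 0.2085, 0.2105]
eef_rot: [-0.702, -0.008, 0.712, -0.013]
force: [-0.5, -0.2, -1.8]
finger_gap: 0.149
```

```bash
python3 go.py 0.556 0.225 0.20 1.6
```

```text
t 14.7 p [0.5484 0.2085 0.2105] down [-0.0138 -0.0072 -0.9999] jaw ang -88.32 q1,q6 [0.362 1.904] gap mm 13.7 F [-0.46 -0.15 -1.83] T [ 0.003 -0.03   0.008]
shift cm (tool now) [ 1.03 -1.63 -0.83] rotvec [-179.91    0.61    1.26] shift in target frame [1.05 1.63 0.81]
shift cm (tool now) [ 1.03 -1.63 -0.83] rotvec [ 0.08  0.8  -0.39] shift in target frame [ 1.05 -1.63 -0.81]
```

apply_moves(
  commands=[
    [[0, 0.8, -0.4, 0.8, -1.5, -0.8, 1], [0, 0, 0, 0, 0, 0, 1], [0, 0, 0, 0, 0, 0, 1], [0, 0, 0, 0, 0, 0, 1]],
  ],
)

```text
time_s: 15.1
position: [0.5557, 0.221, 0.2007]
eef_rot: [-0.707, -0.009, 0.707, -0.009]
force: [0.2, 0.3, -1.1]
finger_gap: 0.149
```

```bash
python3 go.py 0.556 0.225 0.18 1.6
```

```text
t 15.1 p [0.5557 0.221  0.2007] down [-5.e-04 -6.e-04 -1.e+00] jaw ang -88.51 q1,q6 [0.376 1.921] gap mm 13.7 F [ 0.19  0.26 -1.06] T [-0.011  0.057  0.048]
shift cm (tool now) [ 2.07 -0.4  -0.04] rotvec [ 1.7989e+02 -5.0000e-02 -4.0000e-02] shift in target frame [2.07 0.4  0.04]
shift cm (tool now) [ 2.07 -0.4  -0.04] rotvec [-0.11  0.03 -0.03] shift in target frame [ 2.07 -0.4  -0.04]
```

apply_moves(
  commands=[
    [[0, 0, 0, 1, -0.38, -0.04, 1], [0, 0, 0, 1, 0, 0, 1], [0, 0, 0, 0.8, 0, 0, 1], [0, 0, 0, 0, 0, 0, 1], [0, 0, 0, 0, 0, 0, 1]],
  ],
)

```text
time_s: 15.6
position: [0.5557, 0.2244, 0.17]
eef_rot: [-0.707, -0.009, 0.707, -0.009]
force: [0.4, -0.2, -1.2]
finger_gap: 0.152
```

```bash
python3 go.py 0.556 0.225 0.155 1.6; python3 - <<'E'
from bench import get_image
from h import *
n,c="side",(160,330,190,330)
d=get_image(n); np.savez(f"{n}3.npz",**d);a=d["pixels"][c[0]:c[1],c[2]:c[3]]
cv2.imwrite(f"pics/{n}3.png",cv2.resize(a,None,fx=4,fy=3.5,interpolation=cv2.INTER_CUBIC)[:,:,::-1])
E
```

```text
t 15.6 p [0.5557 0.2244 0.17  ] down [-8.e-04 -9.e-04 -1.e+00] jaw ang -88.53 q1,q6 [0.382 1.927] gap mm 13.9 F [ 0.44 -0.21 -1.24] T [ 0.051 -0.001 -0.032]
shift cm (tool now) [ 1.5  -0.06 -0.03] rotvec [ 1.7987e+02 -8.0000e-02 -7.0000e-02] shift in target frame [1.5  0.06 0.03]
shift cm (tool now) [ 1.5  -0.06 -0.03] rotvec [-0.13  0.05 -0.05] shift in target frame [ 1.5  -0.06 -0.03]
```

View pics/side3.png

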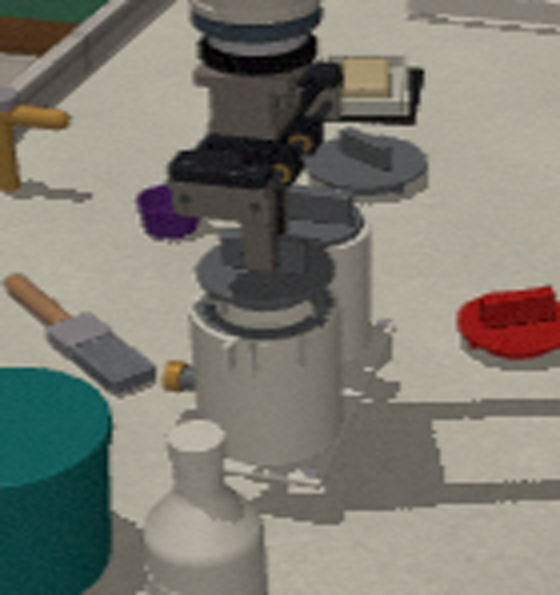

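The 96 mm lid hovers centred and level over the big neck at side crop (265,275), so I'll lower it.

apply_moves(
  commands=[
    [[0, 0, 0, 0.7, -0.05, -0.03, 1], [0, 0, 0, 0.6, 0, 0, 1], [0, 0, 0, 0.3, 0, 0, 1], [0, 0, 0, 0, 0, 0, 1], [0, 0, 0, 0, 0, 0, 1]],
  ],
)

```text
time_s: 16.15
position: [0.5562, 0.225, 0.153]
eef_rot: [-0.707, -0.009, 0.707, -0.009]
force: [-0.5, -0.2, -0.7]
finger_gap: 0.148
```

```bash
python3 go.py 0.556 0.225 0.141 1.6
```

```text
t 16.15 p [0.5562 0.225  0.153 ] down [-3.e-04 -7.e-04 -1.e+00] jaw ang -88.54 q1,q6 [0.382 1.928] gap mm 13.6 F [-0.46 -0.19 -0.75] T [-0.016 -0.027  0.002]
shift cm (tool now) [ 1.2  -0.    0.02] rotvec [ 1.7986e+02 -6.0000e-02 -3.0000e-02] shift in target frame [ 1.2   0.   -0.02]
shift cm (tool now) [ 1.2  -0.    0.02] rotvec [-0.14  0.02 -0.04] shift in target frame [ 1.2  -0.    0.02]
```

apply_moves(
  commands=[
    [[0, 0, 0, 0.4, 0, 0, 1], [0, 0, 0, 0.4, 0, 0, 1], [0, 0, 0, 0.3, 0, 0, 1], [0, 0, 0, 0, 0, 0, 1], [0, 0, 0, 0, 0, 0, 1]],
  ],
)

```text
time_s: 16.65
position: [0.5564, 0.225, 0.1413]
eef_rot: [0.707, 0.009, -0.707, 0.009]
force: [0.1, 0.4, -0.9]
finger_gap: 0.148
```

```bash
python3 go.py 0.556 0.225 0.141 1.6
```

```text
t 16.65 p [0.5564 0.225  0.1413] down [ 2.e-04 -5.e-04 -1.e+00] jaw ang -88.53 q1,q6 [0.382 1.928] gap mm 13.6 F [ 0.11  0.43 -0.94] T [-0.034  0.008 -0.029]
shift cm (tool now) [0.03 0.   0.04] rotvec [ 1.7987e+02 -4.0000e-02  2.0000e-02] shift in target frame [ 0.03 -0.   -0.04]
shift cm (tool now) [0.03 0.   0.04] rotvec [-0.13 -0.01 -0.03] shift in target frame [0.03 0.   0.04]
```

apply_moves(
  commands=[
    [[0, 0, 0, 0.04, 0, 0, 1], [0, 0, 0, 0, 0, 0, 1], [5, 0, 0, 0, 0, 0, 1], [5, 0, 0, 0, 0, 0, 1], [5, 0, 0, 0, 0, 0, 1], [0, 0, 0, 0, 0, 0, 1]],
  ],
)

```text
time_s: 17.25
position: [0.5568, 0.2261, 0.1414]
eef_rot: [0.702, -0.086, -0.701, -0.087]
force: [0.5, -0.3, -2.8]
finger_gap: 0.148
```

```bash
python3 go.py 0.5562 0.225 0.141 -43.4
```

```text
t 17.25 p [0.5568 0.2261 0.1414] down [ 0.0012  0.0014 -1.    ] jaw ang -104.06 q1,q6 [0.383 2.198] gap mm 13.6 F [ 0.48 -0.31 -2.79] T [0.101 0.045 0.091]
shift cm (tool now) [0.04 0.12 0.03] rotvec [-1.5066e+02 -1.4000e-01 -3.0000e-02] shift in target frame [ 0.04 -0.12  0.03]
shift cm (tool now) [0.04 0.12 0.03] rotvec [ 2.934e+01 -2.000e-02  1.000e-01] shift in target frame [ 0.04  0.12 -0.03]
```

apply_moves(
  commands=[
    [[5, 0, 0, 0, 0.1, 0.03, 1], [5, 0, 0, 0, 0, 0, 1], [5, 0, 0, 0, 0, 0, 1], [5, 0, 0, 0, 0, 0, 1], [4, 0, 0, 0, 0, 0, 1], [0, 0, 0, 0, 0, 0, 1], [0, 0, 0, 0, 0, 0, 1]],
  ],
)

```text
time_s: 17.95
position: [0.5569, 0.2264, 0.1417]
eef_rot: [0.67, -0.228, -0.668, -0.231]
force: [0.8, 0.1, -1.7]
finger_gap: 0.148
```

```bash
python3 go.py 0.5562 0.225 0.141 -43.4
```

```text
t 17.95 p [0.5569 0.2264 0.1417] down [ 0.003   0.0034 -1.    ] jaw ang -127.8 q1,q6 [0.382 2.612] gap mm 13.6 F [ 0.78  0.12 -1.68] T [ 0.193 -0.082  0.113]
shift cm (tool now) [ 0.07  0.16 -0.03] rotvec [-1.744e+02 -4.000e-01 -1.000e-02] shift in target frame [ 0.07 -0.15  0.05]
shift cm (tool now) [ 0.07  0.16 -0.03] rotvec [ 5.6  -0.    0.26] shift in target frame [ 0.07  0.15 -0.05]
```

apply_moves(
  commands=[
    [[4, 0, 0.2, 0.03, 0.1, 0, 1], [1.8, 0, 0, 0, 0, 0, 1], [0, 0, 0, 0, 0, 0, 1], [0, 0, 0, 0, 0, 0, 1]],
  ],
)

```text
time_s: 18.35
position: [0.557, 0.2265, 0.1418]
eef_rot: [0.658, -0.259, -0.657, -0.261]
force: [0.8, 1.4, -1.8]
finger_gap: 0.148
```

```bash
python3 go.py 0.5562 0.225 0.141 -43.4;python3 - <<'E'
from bench import get_image,bot
from h import *
d=get_image("side"); np.savez("side4.npz",**d);c=(190,300,210,320);a=d["pixels"][c[0]:c[1],c[2]:c[3]]
cv2.imwrite("pics/side4.png",cv2.resize(a,None,fx=5,fy=5,interpolation=cv2.INTER_CUBIC)[:,:,::-1])
d=get_image("top"); np.savez("top4.npz",**d);cv2.imwrite("pics/top4.png",d["pixels"][:,:,::-1])
E
```

```text
t 18.35 p [0.557  0.2265 0.1418] down [ 0.0025  0.0023 -1.    ] jaw ang -133.2 q1,q6 [0.383 2.707] gap mm 13.6 F [ 0.83  1.44 -1.81] T [ 0.329 -0.025  0.079]
shift cm (tool now) [ 0.08  0.16 -0.04] rotvec [-1.798e+02 -3.100e-01 -2.000e-02] shift in target frame [ 0.08 -0.16  0.04]
shift cm (tool now) [ 0.08  0.16 -0.04] rotvec [ 0.2  -0.01  0.19] shift in target frame [ 0.08  0.16 -0.04]
```

View pics/side4.png

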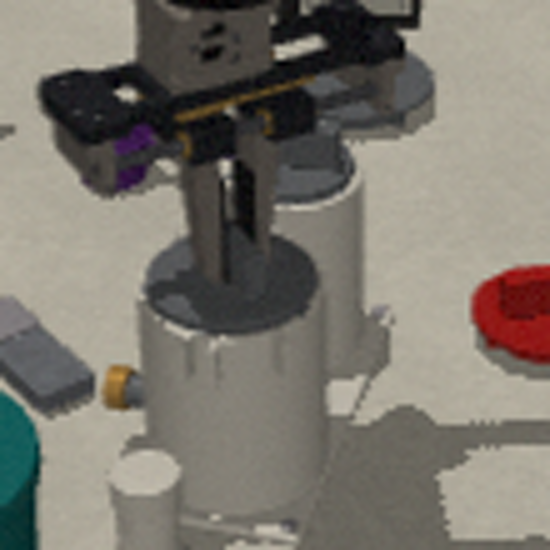

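View pics/top4.png

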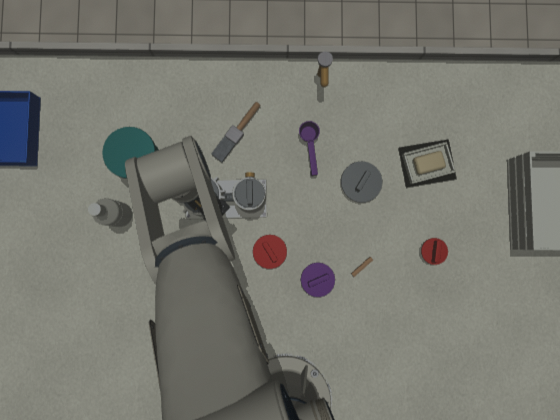

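The big lid is seated and turned (side crop 235,285), with the bar held between the fingers. The small lid and the bystanders look unmoved. I'll run a numeric check of bar angle, centre and bystander shifts.

```bash
python3 - <<'E'
from h import *
d=dict(np.load("side4.npz"));W=cloud(d);q=np.array([.557,.2265])
r=np.hypot(W[...,0]-q[0],W[...,1]-q[1])
k=(r<.052)&(W[...,2]>.1335)&(W[...,2]<.141);P=W[k]
print("disc",cv2.minEnclosingCircle(P[:,:2].astype(np.float32)),np.median(P[:,2]),len(P))
print("plane",np.linalg.lstsq(np.c_[P[:,:2]-q,np.ones(len(P))],P[:,2],rcond=None)[0])
# grey bar pts beyond the 20mm-wide pads along expected bar direction
a=np.radians(-43.4);u=np.array([np.cos(a),np.sin(a)])
s=(W[...,:2]-q)@u;t=(W[...,:2]-q)@np.array([-u[1],u[0]])
b=(r<.04)&(W[...,2]>.146)&(W[...,2]<.168)&(abs(s)>.013)
for sg in(1,-1):
    B=b&(s*sg>0)
    if B.sum(): print(sg,B.sum(),"along",np.percentile(s[B]*1e3,[5,50,95]).round(1),"across",np.percentile(t[B]*1e3,[5,50,95]).round(1))
# bystander change, top images
a0=np.load("top0.npz")["pixels"].astype(int);a4=np.load("top4.npz")["pixels"].astype(int)
for n,(x0,x1,y0,y1) in dict(l118=(335,388,155,207),tub=(98,130,122,185),scoop=(295,325,118,180),dish=(395,460,135,190),soft=(85,125,195,228),brush=(210,265,100,165),clip=(348,376,254,280)).items():
    print(n,np.abs(a0[y0:y1,x0:x1]-a4[y0:y1,x0:x1]).mean().round(1))
E
```

```text
disc ((0.5573229193687439, 0.22883570194244385), 0.04956158250570297) 0.13864318326892705 374
plane [ 0.00701481 -0.00432757  0.13857844]
-1 58 along [-30.4 -26.1 -14.6] across [-4.5  4.5  8.6]
l118 5.2
tub 6.1
scoop 5.0
dish 5.0
soft 4.6
brush 5.3
clip 5.9
```

All the checks agree, so I'll hand the job in.

```bash
python3 go.py 0.5562 0.225 0.141 -43.4; python3 -c "
from bench import bot
print(bot.close_job())"
```

```text
t 18.45 p [0.557  0.2265 0.1418] down [ 0.0025  0.0023 -1.    ] jaw ang -133.24 q1,q6 [0.383 2.708] gap mm 13.9 F [-0.29  0.88 -2.45] T [ 0.371 -0.072  0.077]
shift cm (tool now) [ 0.08  0.16 -0.04] rotvec [-1.7984e+02 -3.0000e-01 -2.0000e-02] shift in target frame [ 0.08 -0.16  0.04]
shift cm (tool now) [ 0.08  0.16 -0.04] rotvec [ 0.16 -0.01  0.19] shift in target frame [ 0.08  0.16 -0.04]
the job is handed in; nothing more can be done
None
```

I handed the job in at 18.45 s, with both lids in their necks as asked; the hand-in gave no verdict.

**What I did:** I dropped the 76 mm lid home in the small neck and let it go. I then dropped the 96 mm lid into the big neck with its bar along the slots and turned it clockwise. The arm finished still holding it, with the grip set to 40 N.

**Last checks:**
- **96 mm lid:** it is turned about 44.8° from the slots and sits about 1 mm above fully home. It is level, and the bar is gripped at 14 mm opening.
- **76 mm lid:** its disc lies on the rim, with the top at about 0.136 m.
- **Other things:** in the top view, all of them look unmoved.

**Disagreements:**
- **76 mm lid centring:** the top camera puts it about 2.6 mm off its neck centre in y; the side camera put it closer to centre. Either is within the 6 mm limit.
- **96 mm lid centring:** the final tool position is about 1.5–3 mm from my two estimates of the big neck's centre. The side camera's disc centre (including its own roughly 2 mm bias) reads up to 5 mm off, so this one is less certain.

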